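Lower the soaking basket by its ratchet

TASK

Let the instrument basket of the soak hoist down: press the rubber thumb pad on the pawl's tail to lift the pawl clear of the toothed wheel, hold it there while the basket sinks by its own weight, and let the pawl drop back into the teeth so that it holds the basket with its pointer between the two prongs of the level fork. Then press down lightly (5 to 10 N) on the black knob on top of the basket's carrier, for about a second, to prove that the pawl holds, and let go. Never push on the pawl or the carrier with more than 20 N, keep off the wheel and its hand wheel, and leave the cup, bowl, jar and pen that stand around it where they are.

Things in the scene. Friction and masses are not known exactly. Their poses are not given: they have to be found in the camera images.
- hoist: The soak hoist, fixed: grey base plate 190 x 430 x 12 mm, bearing plate, white tub (rim 91 mm high), steel level post 234 mm high. Origin under the base plate's centre; x points away from the robot at yaw 0, z up, y runs from the post (y = -207 mm) by the tub (-90) and toothed wheel (40) to the thumb pad (170, at x = 25). All of it stays under 260 mm high.
- drum: The drum with its steel toothed wheel (90 mm across, 20 teeth 7 mm deep) and a black hand wheel 80 mm across on the robot's side; origin on its axle, 135 mm high; turns about the hoist's x. The basket's weight turns it through a rack; one tooth is 5.7 mm of basket travel. A damper keeps the sinking basket to 4 to 10 mm/s by its hidden load. Do not touch.
- pawl: The pawl, a dark steel rocker; origin on its pin, 173 mm high. The nose lies 55 mm from the pin over the wheel's top, the thumb pad 75 mm the other way. Pressing the tail down lifts the nose: clear of the teeth after 0.11 rad (8 mm at the pad), stop at 0.16 rad (12 mm). A spring drives it back: 4 N at the pad at rest, 6.5 N at the stop; the load adds up to 3 N to break it loose.
- pawl_nose (a point): Tip of the pawl's nose. In a tooth it is 174 mm above the counter, clear of the teeth it is above 180 mm, at the pawl's stop 183 mm.
- thumb_base (a point): Point on the tail's upper face on the axis of the thumb pad (147 mm high at rest). The rubber pad, 28 mm across, is on an adjusting screw: its top is 18 to 42 mm above this point, as last adjusted: find it by touch or sight. The pad is sprung: gives 7 mm at 3 N/mm (after 2 N). A push of 11 to 15 N on it holds the pawl against its stop.
- carrier: The basket's carrier: a level aluminium arm (16 mm wide, 12 mm thick) with the rack at its +y end and a wire basket 120 x 108 mm hung 113 mm below it, about 1.4 kg. Origin at mid-height of the arm, 215 mm high at the start. It moves only up and down, 68 mm down at most; it cannot be pressed down while the pawl is in a tooth.
- knob_base (a point): Point on the top of the carrier's arm under the middle of the proof knob, a black disc 34 mm across on an adjusting screw: its top is 22 to 36 mm above this point, as last adjusted: find it by touch or sight. The knob is sprung: it gives 5 mm at 4 N/mm (after 1 N).
- pointer (a point): Tip of the thin dark pointer blade (4 mm high) at the carrier's outer (-y) end, at mid-height of the blade.
- fork_mid (a point): Middle of the 20 mm gap between the two prongs of the level fork clamped on the post; 24 to 52 mm below the pointer at the start. The pointer is right when no more than 8 mm above or below this point. When the pawl is let go the basket sinks up to one tooth (5.7 mm) more, then catches.
- pen_cup: Yellow plastic cup, 72 mm across, 85 mm high, on the robot's side of the hoist; a bystander, origin at its underside. Leave alone.
- bowl: Steel bowl, 90 mm across, 40 mm high, beyond the tub; a bystander, origin at its underside. Leave alone.
- jar: Glass jar, 52 mm across, 55 mm high, beyond the wheel; a bystander, origin at its underside. Leave alone.
- marker_pen: Dark marker pen, 125 mm long, beyond the pawl; a bystander, origin at its underside. Leave alone.

How it is judged (in metres and radians):
On the way, in this order (a step that is already met when the one before it is completed fails the run):
1. the pawl's nose is lifted clear of the teeth (z of pawl_nose in the frame of hoist above 0.1795 m), for 0.2 s.
2. the pawl is back in a tooth and holds the basket still with the pointer between the prongs (z of pointer in the frame of fork_mid between -0.008 and 0.008 m and z of pawl_nose in the frame of hoist below 0.1775 m and linear speed of carrier below 0.002 m/s), for 0.3 s.
3. the carrier (its knob) is pressed down with the pawl holding (z of pointer in the frame of fork_mid between -0.008 and 0.008 m and contact force between the fingers and carrier above 3 N), for 0.3 s.
At the end, for the whole second after the job is handed in: The basket hangs at rest on the pawl, the pawl's nose down in a tooth (less than 177.5 mm above the hoist's underside), the pointer within 8 mm of the fork's middle in height (all of step 2); the robot touches nothing.
It fails at once if the pawl or its pad is pushed with more than 20 N (contact force between any of the fingers, the arm and pawl above 20 N).
It fails at once if the carrier or its knob is pushed with more than 20 N (contact force between any of the fingers, the arm and carrier above 20 N).
It fails at once if the drum, its toothed wheel or hand wheel is pushed (contact force between any of the fingers, the arm and drum above 2 N).
It fails at once if a bystander is moved by more than 30 mm (distance of any of pen_cup, bowl, jar, marker_pen from where it was at the start of the episode above 0.03 m).
It also fails if it takes over 69 s, if anything falls off the work surface, if the arm or the gripper's body presses on something with over 40 N, if the wrist force passes 120 N, or if a joint passes its speed limit or range.

ROBOT

A 6-joint arm with a two-finger parallel gripper is mounted at the origin on the work surface. World frame = base frame: x ahead of the robot, y to its left, z up, the work surface at z = 0. Lengths are in mm, angles in rad, forces in N, time in s.
With the tool pointing down it reaches from about 350 to 975 mm from the base axis. Payload 17.4 kg.
Tool frame: the origin (TCP) lies between the finger pads; the fingertips stand 19 mm ahead of it and the grasp point (between the pads) is the TCP (ctrl.tip_extent is the distance from the TCP to the fingertips, in mm); y points along the fingers, z is the direction in which the jaws open and shut, and the axes are right-handed (so a half turn about y gives the same grasp; the last joint's range is limited). The gripper opens to 85 mm and grips with 20 to 120 N. Pads are 22 mm wide; open, the fingers measure 114 mm over their backs; the gripper's body (76 mm by 85 mm) begins 54 mm behind the grasp point. The pads swing forward as they close: fully open they stand 13 mm farther back than shut.
Start: joints at [-1.36, 0.116, 1.442, -0, 1.584, -0.038], TCP at [166.203, -654.224, 250.303] pointing down, gripper open.
Joint ranges: [-2.83, 2.83], [-0.83, 2.19], [0.07, 2.5], [-1.14, 4.28], [0.01, 3], [-2.97, 2.97]. Speed limits (rad/s): [1.89, 1.89, 2.22, 3.14, 3.14, 3.14].

INTERFACE

Orientations are given as [roll, pitch, yaw] about the fixed x, y, z axes, in that order (R = Rz(yaw) Ry(pitch) Rx(roll)).
In Python, from bench import ctrl, eyes gives the robot as it stands.
- The arm moves only by the tool send_rows, never from a script. Its argument "motion" is one flat list of numbers, 6 for each row, row after row: the shift along the tool's x, y, z each as a share of 20 cm, from -1 to 1, then the turn, a rotation vector about the tool's x, y, z each as a share of 30 degrees, from -1 to 1. A call has exactly 10 rows; each row shifts and turns the pose as measured when the row begins, along the tool's axes as they then stand; what a row does not reach is not made up. A row lasts 1/10 s, in which the tool goes at most 50 mm and 8.59 degrees, less where a joint would pass 70% of its speed; a pose out of reach is approached as far as the arm can. A call with a number of a shift or a turn outside -1 to 1 is refused whole. A call with a gripper value outside its range is refused whole. "claw" is the gripper's target within -1 to 1 (fully open at 1, half-way at 0, shut at -1), set as the call begins (left out, the last holds). The fingers move at their own pace and stop on an object; "newtons" is the grip in N (left out, the last holds). Time passes only in rows, so rows that do not move let the fingers close, or fill a call up. It gives the time, the measured TCP pose, the force and the opening at its end, in the units of the state.
- ctrl.read_state(): the state, without advancing time (a new reading comes with each control period).
- eyes.get_image(name): name is "scene" or "top" or "wrist"; returns a dict with "frame" (480x640x3 uint8, red, green, blue), "K" (3x3 intrinsics, pixels), "k1" (the pictures are not rectified: a ray, as slopes to the right and down, at radius r is drawn at 1 + k1 r^2 times it, then the intrinsics apply), "R" (3x3) and "t" (3): a world point X has camera coordinates R X + t. Camera axes: x right, y down, z forward; pixel columns grow to the right and rows downward; lengths in mm; the calibration is good to about 2 mm. A picture is of the moment at which its call begins. There is no depth.
- ctrl.sign_off(): hands the job in, once; it reports no verdict.
The state is a dict: "clock": time; "joints": joint angles; "joint_velocities": joint speeds; "joint_torque": joint torques, N m; "ee_pos": TCP position; "ee_rot": TCP orientation; "wrist_force": force on the tool from outside, world axes, zero at the start; "moment": the same for the moment, N m; "width": finger opening in mm.
Only numpy, scipy, OpenCV 4.12 (cv2) and the standard library are available. Lean on these libraries where they do the work, as an engineer would, in place of code of your own. Each camera call takes 0.05 s, during which the arm holds its last target. There are 200 camera calls.

## Working session

There is one attempt and no reset: what is moved stays moved. The work goes in short steps, Python scripts to look and compute and a tool call to move; the robot and the scene stay as the last step left them, time stands still between calls to the robot, and variables do not carry over. Pictures are saved under pics/ and viewed, about 8 in all and at most 12, crops included, and the job is handed in when it is done.

Besides the shell and the picture viewer there is one more tool, called after "Request:" by a JSON object that holds its "fn" and its "kwargs". send_rows: Moves the arm, as the interface text tells. Shift numbers are shares of 20 cm and turn numbers shares of 30 degrees, none past 1 either way. Its arguments: {"type":"object","properties":{"motion":{"type":"array"},"claw":{"type":"number"},"newtons":{"type":"number"}},"required":["motion"]}

```bash
mkdir -p pics; ls; cat > h.py <<'E'
import numpy as np, cv2
from bench import ctrl, eyes
def grab(n):
    im=eyes.get_image(n); return im
def save(im,fn): cv2.imwrite('pics/'+fn,cv2.cvtColor(np.asarray(im['frame']),cv2.COLOR_RGB2BGR))
def ray(im,u,v):
    K=np.array(im['K']);R=np.array(im['R']);t=np.array(im['t']);k=im['k1']
    d=np.array([(u-K[0,2])/K[0,0],(v-K[1,2])/K[1,1]]);s=d.copy()
    for _ in range(20): s=d/(1+k*(s@s))
    c=-R.T@t; w=R.T@np.array([s[0],s[1],1.]); return c,w/np.linalg.norm(w)
def onplane(im,u,v,z):
    c,w=ray(im,u,v); return c+w*(z-c[2])/w[2]
def proj(im,X):
    c=np.array(im['R'])@np.array(X,float)+np.array(im['t']); s=c[:2]/c[2]; s=s*(1+im['k1']*(s@s))
    K=np.array(im['K']); return np.array([K[0,0]*s[0]+K[0,2],K[1,1]*s[1]+K[1,2]])
def tri(a,pa,b,pb):
    c1,w1=ray(a,*pa);c2,w2=ray(b,*pb)
    A=np.stack([w1,-w2],1);x=np.linalg.lstsq(A,c2-c1,rcond=None)[0]
    p,q=c1+w1*x[0],c2+w2*x[1]; return (p+q)/2,np.linalg.norm(p-q)
E
python3 - <<'E'
from h import *
import pickle
d={n:grab(n) for n in('scene','top')}
pickle.dump(d,open('d0.pkl','wb'))
for n in d: save(d[n],n+'0.png'); print(n,(-np.array(d[n]['R']).T@np.array(d[n]['t'])).round(),np.array(d[n]['R']).round(2).tolist(),d[n]['K'],d[n]['k1'])
print(ctrl.read_state())
E
```

```text
pics
scene [909. 183. 752.] [[-0.39, 0.92, -0.01], [0.77, 0.32, -0.54], [-0.5, -0.22, -0.84]] [[491.20134399   0.         316.54991084]
 [  0.         491.20134399 240.22854694]
 [  0.           0.           1.        ]] -0.06262622285315224
top [455.  22. 995.] [[0.02, -1.0, -0.01], [-0.99, -0.02, -0.15], [0.15, 0.01, -0.99]] [[567.0287778    0.         319.89599598]
 [  0.         567.0287778  252.90169014]
 [  0.           0.           1.        ]] 0.06302780080535632
{'clock': 0.1, 'joints': array([-1.35981575e+00,  1.16435106e-01,  1.44222285e+00, -3.28531145e-05,
        1.58402558e+00, -3.78026968e-02]), 'joint_velocities': array([ 0.00138612, -0.00144902, -0.00206668, -0.00013549,  0.00033194,
        0.00014327]), 'joint_torque': array([ 8.48444370e-05, -7.33668852e+01, -6.33789039e+01, -2.09940907e-05,
        5.16173488e-03,  6.93431275e-05]), 'ee_pos': array([ 166.14775469, -654.06003374,  249.62281298]), 'ee_rot': array([-1.57188768e+00,  8.40142267e-06, -2.89280980e+00]), 'wrist_force': array([ 0.21181211,  0.28833626, -0.0266507 ]), 'moment': array([ 0.06696934,  0.02041689, -0.02242717]), 'width': 85.57558546568816}
```

View pics/scene0.png

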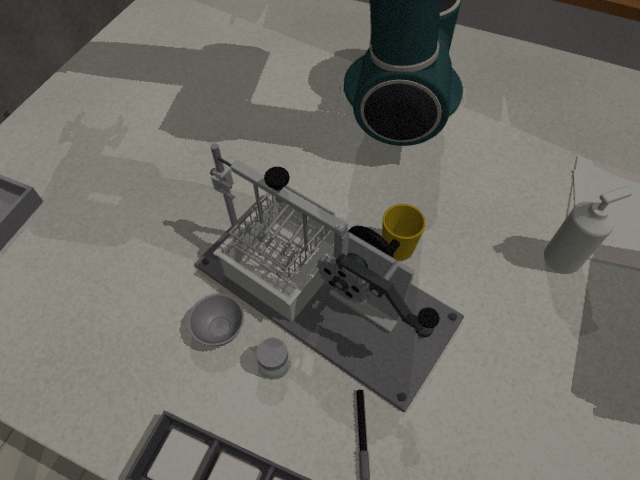

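View pics/top0.png

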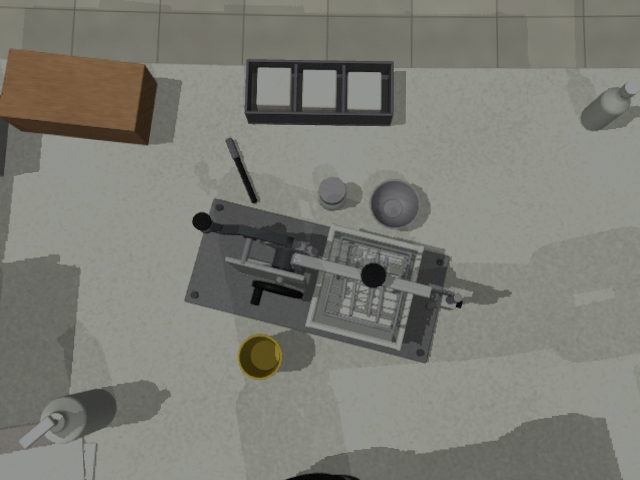

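Scene view: thumb pad at about (428,318), knob (277,178), fork and post near (220,175). Top view: pad (202,222), knob (373,275), fork near (455,300).

```bash
python3 - <<'E'
from h import *
import pickle
d=pickle.load(open('d0.pkl','rb'));s,t=d['scene'],d['top']
def blob(im,u,v,r=22):
    g=np.asarray(im['frame']).max(2); m=(g[v-r:v+r,u-r:u+r]<32).astype('uint8')
    n,l,st,c=cv2.connectedComponentsWithStats(m); k=1+np.argmax(st[1:,4]); return c[k]+[u-r,v-r],st[k]
for nm,a,b in(('pad',(428,318),(202,222)),('knob',(277,178),(373,275))):
    A,sa=blob(s,*a);B,sb=blob(t,*b);print(nm,A,sa,B,sb,tri(s,A,t,B))
cs=[onplane(t,*p,12)[:2] for p in((214,199),(186,301),(428,361))]
print(np.round(cs),[np.linalg.norm(cs[0]-cs[1]),np.linalg.norm(cs[1]-cs[2])])
c=(cs[0]+cs[2])/2;e=cs[1]-cs[2];print('centre',c,'yaw',np.arctan2(-e[0],e[1]))
f=np.asarray(s['frame'])[125:245,180:300]
cv2.imwrite('pics/c1.png',cv2.cvtColor(cv2.resize(f,(600,600),interpolation=cv2.INTER_CUBIC),cv2.COLOR_RGB2BGR))
w=grab('wrist');c=-np.array(w['R']).T@np.array(w['t']);print(c.round(),np.array(w['R']).round(2).tolist(),w['K'],w['k1'])
E
```

```text
pad [424.61453744 319.55726872] [  0  12  33  29 454] [201.74509804 221.20784314] [ 13  13  19  18 255] (array([621.50932665, 205.79207721, 166.10926085]), np.float64(1.1564307624334145))
knob [276.45882353 177.60470588] [ 10  11  24  23 425] [373.05777778 275.02444444] [ 10  11  25  24 450] (array([536.95550673, -41.47401046, 241.63401859]), np.float64(2.202778560372478))
[[ 693.  221.]
 [ 511.  261.]
 [ 418. -156.]] [np.float64(185.71164416356987), np.float64(426.7899284906845)]
centre [555.29606175  32.56753134] yaw -0.221075221510277
[ 247. -634.  372.] [[0.25, -0.97, -0.0], [-0.92, -0.23, 0.32], [-0.31, -0.08, -0.95]] [[341.61747721   0.         314.23665111]
 [  0.         341.61747721 243.89855128]
 [  0.           0.           1.        ]] 0.016798036453892128
```

View pics/c1.png

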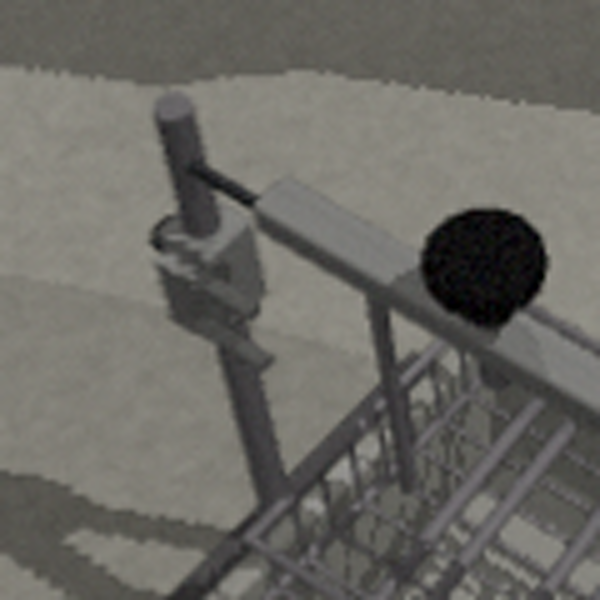

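Crop of the scene view: pointer tip at about scene (218.6,158.6), with the fork clamp just below on the post. The prongs run to about (231,187) and (233,197). I'll zoom in on the fork in both views.

```bash
python3 - <<'E'
from h import *
import pickle
d=pickle.load(open('d0.pkl','rb'));s,t=d['scene'],d['top']
def crop(im,u,v,w=50,h=60,k=8):
    f=np.asarray(im['frame'])[v:v+h,u:u+w]; f=cv2.convertScaleAbs(f,alpha=1.7)
    return cv2.resize(f,(w*k,h*k),interpolation=cv2.INTER_CUBIC)
o=np.hstack([crop(s,200,145),crop(t,425,265)])
cv2.imwrite('pics/c2.png',cv2.cvtColor(o,cv2.COLOR_RGB2BGR))
print(tri(s,(429,316.5),t,(201.7,221.2)))
for z in(165,175,189):print(onplane(t,201.7,221.2,z).round(),onplane(s,429,316.5,z).round())
for z in(242,250,258):print(onplane(t,373,275,z).round(),onplane(s,276.5,177.6,z).round())
E
```

```text
(array([619.5655803 , 206.94677042, 173.0728403 ]), np.float64(4.155674146209579))
[622. 207. 165.] [615. 209. 165.]
[620. 204. 175.] [620. 209. 175.]
[617. 201. 189.] [627. 208. 189.]
[537. -42. 242.] [537. -40. 242.]
[537. -42. 250.] [543. -37. 250.]
[536. -41. 258.] [549. -33. 258.]
```

View pics/c2.png

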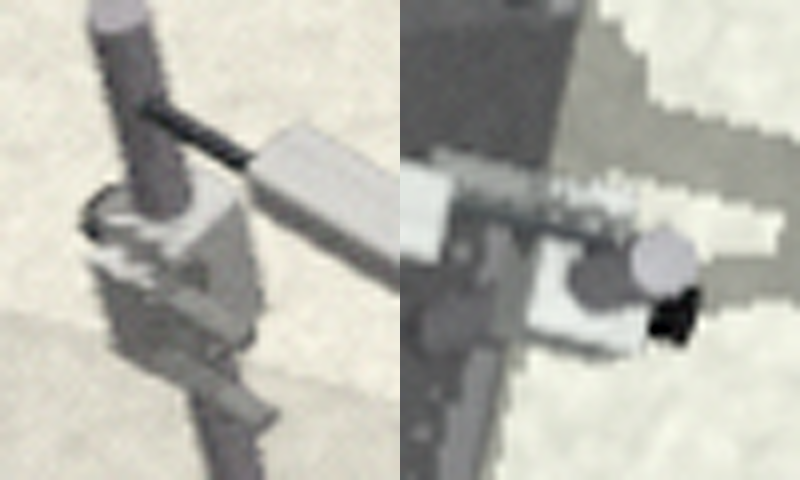

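Scene crop: blade from about (231,165.6) to its tip at (218.5,158.5). Prong ends are near (231,188) upper and (234,197) lower. They lie on the camera side of the clamp, so I'll take a closer oblique look from the robot's side with the wrist camera.

```bash
cat > plan.py <<'E'
from h import *
from scipy.spatial.transform import Rotation as Ro
def rotT(a=-0.22,tilt=0):  # tool x along hoist x, tool y down tilted outward
    x=np.array([np.cos(a),np.sin(a),0]);y=np.array([0,0,-1.]);z=np.cross(x,y)
    return Ro.from_rotvec(-np.radians(tilt)*z*-1 if 0 else np.radians(tilt)*z)*Ro.from_matrix(np.stack([x,y,z],1)) if 0 else Ro.from_rotvec(np.radians(tilt)*np.cross(y,x))*Ro.from_matrix(np.stack([x,y,z],1))
def plan(p,R,n,p0=None,R0=None):
    s=ctrl.read_state(); p0=np.array(s['ee_pos']) if p0 is None else p0; R0=Ro.from_euler('xyz',s['ee_rot']) if R0 is None else R0
    rv=(R0.inv()*R).as_rotvec(degrees=True)/n; d=(np.array(p)-p0)/n; out=[]
    for i in range(n):
        Ri=R0*Ro.from_rotvec(rv*i,degrees=True); out+=[*np.round(Ri.inv().apply(d)/200,3),*np.round(rv/30,3)]
    for k in range(0,len(out),60): print(str([float(v) for v in out[k:k+60]]).replace(' ',''))
E
sed -i 's/return Ro.from_rotvec(-np.*$/return Ro.from_rotvec(np.radians(tilt)*np.cross(y,x))*Ro.from_matrix(np.stack([x,y,z],1))/' plan.py
python3 - <<'E'
from plan import *
R=rotT(-0.25,30);print(R.as_matrix().round(2))
plan([430,-190,300],R,20)
E
```

```text
[[ 0.84  0.48  0.25]
 [-0.21 -0.12  0.97]
 [ 0.5  -0.87 -0.  ]]
[-0.092,-0.012,-0.096,0.066,-0.245,-0.017,-0.104,-0.016,-0.083,0.066,-0.245,-0.017,-0.113,-0.02,-0.069,0.066,-0.245,-0.017,-0.121,-0.023,-0.053,0.066,-0.245,-0.017,-0.127,-0.026,-0.036,0.066,-0.245,-0.017,-0.13,-0.028,-0.019,0.066,-0.245,-0.017,-0.131,-0.029,-0.001,0.066,-0.245,-0.017,-0.13,-0.03,0.017,0.066,-0.245,-0.017,-0.126,-0.03,0.034,0.066,-0.245,-0.017,-0.12,-0.03,0.051,0.066,-0.245,-0.017]
[-0.112,-0.029,0.067,0.066,-0.245,-0.017,-0.103,-0.027,0.082,0.066,-0.245,-0.017,-0.091,-0.025,0.095,0.066,-0.245,-0.017,-0.078,-0.022,0.107,0.066,-0.245,-0.017,-0.063,-0.019,0.117,0.066,-0.245,-0.017,-0.048,-0.016,0.124,0.066,-0.245,-0.017,-0.031,-0.012,0.13,0.066,-0.245,-0.017,-0.014,-0.007,0.133,0.066,-0.245,-0.017,0.003,-0.003,0.134,0.066,-0.245,-0.017,0.02,0.002,0.133,0.066,-0.245,-0.017]
```

Request:
{"fn": "send_rows", "kwargs": {"motion": [-0.092,-0.012,-0.096,0.066,-0.245,-0.017,-0.104,-0.016,-0.083,0.066,-0.245,-0.017,-0.113,-0.02,-0.069,0.066,-0.245,-0.017,-0.121,-0.023,-0.053,0.066,-0.245,-0.017,-0.127,-0.026,-0.036,0.066,-0.245,-0.017,-0.13,-0.028,-0.019,0.066,-0.245,-0.017,-0.131,-0.029,-0.001,0.066,-0.245,-0.017,-0.13,-0.03,0.017,0.066,-0.245,-0.017,-0.126,-0.03,0.034,0.066,-0.245,-0.017,-0.12,-0.03,0.051,0.066,-0.245,-0.017], "claw": -1, "newtons": 40}}

```text
clock: 1.15
ee_pos: [296.1, -411.9, 269.4]
ee_rot: [-1.362, -0.266, -1.578]
wrist_force: [0.2, -0.4, -1.0]
width: -0.1
```

```bash
python3 - <<'E'
from plan import *
plan([430,-190,300],rotT(-0.25,30),10)
E
```

```text
[-0.103,-0.029,0.074,0.063,-0.236,-0.017,-0.093,-0.028,0.087,0.063,-0.236,-0.017,-0.082,-0.025,0.099,0.063,-0.236,-0.017,-0.069,-0.023,0.109,0.063,-0.236,-0.017,-0.054,-0.019,0.117,0.063,-0.236,-0.017,-0.039,-0.016,0.123,0.063,-0.236,-0.017,-0.024,-0.012,0.128,0.063,-0.236,-0.017,-0.008,-0.008,0.13,0.063,-0.236,-0.017,0.008,-0.003,0.13,0.063,-0.236,-0.017,0.024,0.001,0.128,0.063,-0.236,-0.017]
```

Tracks well.

Request:
{"fn": "send_rows", "kwargs": {"motion": [-0.103,-0.029,0.074,0.063,-0.236,-0.017,-0.093,-0.028,0.087,0.063,-0.236,-0.017,-0.082,-0.025,0.099,0.063,-0.236,-0.017,-0.069,-0.023,0.109,0.063,-0.236,-0.017,-0.054,-0.019,0.117,0.063,-0.236,-0.017,-0.039,-0.016,0.123,0.063,-0.236,-0.017,-0.024,-0.012,0.128,0.063,-0.236,-0.017,-0.008,-0.008,0.13,0.063,-0.236,-0.017,0.008,-0.003,0.13,0.063,-0.236,-0.017,0.024,0.001,0.128,0.063,-0.236,-0.017]}}

```text
clock: 2.15
ee_pos: [427.5, -175.5, 298.5]
ee_rot: [-1.59, -0.528, -0.189]
wrist_force: [-0.7, -0.3, -0.4]
width: -0.2
```

```bash
python3 - <<'E'
from plan import *
import pickle
w=grab('wrist');pickle.dump(w,open('w1.pkl','wb'));save(w,'w1.png')
print(ctrl.read_state()['ee_pos'],proj(w,[510,-160,200]))
E
```

```text
[ 428.60150494 -173.33896211  298.88106981] [356.24778045 264.72160914]
```

View pics/w1.png

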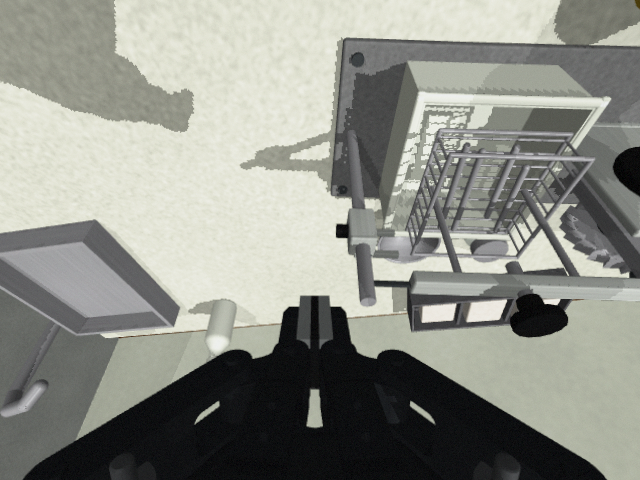

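Wrist view (appears upside down): post top at (367,300), pointer blade (375–412,284), clamp at (362,230). Zooming in on the fork.

```bash
python3 - <<'E'
from h import *
import pickle
w=pickle.load(open('w1.pkl','rb'))
f=np.asarray(w['frame'])[205:305,330:430]; f=cv2.resize(f,(600,600),interpolation=cv2.INTER_CUBIC)
cv2.imwrite('pics/c3.png',cv2.cvtColor(cv2.convertScaleAbs(f,alpha=1.2),cv2.COLOR_RGB2BGR))
E
```

```text
(no output)
```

View pics/c3.png

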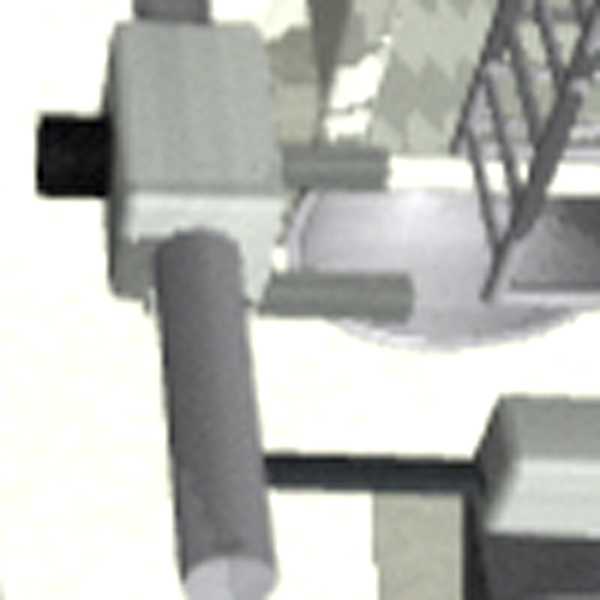

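Zoomed wrist view: prong tips at about (394.5,233) lower and (398.8,254) upper. Blade mid-height is row 284, and the blade meets the arm at (409.7,284).

```bash
python3 - <<'E'
from plan import *
import pickle
w=pickle.load(open('w1.pkl','rb'));d=pickle.load(open('d0.pkl','rb'));s,t=d['scene'],d['top']
for n,a,b in(('up',(398.5,254.2),(231.2,187.5)),('low',(394.3,233),(233.8,197)),('base',(409.7,284.2),(231.2,165.6))):
    print(n,*tri(w,a,s,b))
print('base w/top',tri(w,(409.7,284.2),t,(425+60/8,265+205/8)))
# vertical-line approach: blade base x,y -> z's by wrist rows at prong x,y
p=tri(w,(409.7,284.2),s,(231.2,165.6))[0]
q=(tri(w,(398.5,254.2),s,(231.2,187.5))[0]+tri(w,(394.3,233),s,(233.8,197))[0])/2
for X in(p,q): print([ (z,proj(w,[X[0],X[1],z]).round(1).tolist()) for z in range(140,231,15)])
print('knob', proj(w,[537,-41.5,242]))
E
```

```text
up [ 532.45845878 -124.37877616  176.14908501] 1.1821800526906099
low [ 531.7682966  -124.51848219  152.0353087 ] 1.4019895957278454
base [ 521.79865739 -122.33715247  214.88598823] 0.767298047896725
base w/top (array([ 519.7461878 , -124.04745599,  216.72476322]), np.float64(3.7554122805171395))
[(140, [395.3, 215.0]), (155, [397.8, 227.1]), (170, [400.3, 240.0]), (185, [403.1, 253.8]), (200, [406.1, 268.6]), (215, [409.3, 284.6]), (230, [412.7, 301.8])]
[(140, [393.3, 223.3]), (155, [395.5, 235.3]), (170, [398.0, 248.1]), (185, [400.6, 261.8]), (200, [403.4, 276.5]), (215, [406.4, 292.3]), (230, [409.7, 309.3])]
knob [535.91475821 318.03765695]
```

Heights: prongs at 176.1 and 152.0 mm, so fork_mid ≈ 164.1. The 24.1 mm separation equals the 20 mm gap plus the prong thickness. The pointer is at 214.9, as it should be at 215. Needed drop ≈ 50.8 mm, or about 9 teeth (51.3). Next I'll go over the pad.

```bash
python3 - <<'E'
from plan import *
plan([620,205,325],rotT(-0.22,0),10)
E
```

```text
[0.059,0.015,0.204,0.002,0.007,0.101,0.059,0.012,0.204,0.002,0.007,0.101,0.059,0.009,0.204,0.002,0.007,0.101,0.058,0.006,0.204,0.002,0.007,0.101,0.058,0.003,0.204,0.002,0.007,0.101,0.057,0.001,0.205,0.002,0.007,0.101,0.057,-0.002,0.205,0.002,0.007,0.101,0.056,-0.005,0.205,0.002,0.007,0.101,0.055,-0.008,0.205,0.002,0.007,0.101,0.053,-0.01,0.205,0.002,0.007,0.101]
```

Request:
{"fn": "send_rows", "kwargs": {"motion": [0.059,0.015,0.204,0.002,0.007,0.101,0.059,0.012,0.204,0.002,0.007,0.101,0.059,0.009,0.204,0.002,0.007,0.101,0.058,0.006,0.204,0.002,0.007,0.101,0.058,0.003,0.204,0.002,0.007,0.101,0.057,0.001,0.205,0.002,0.007,0.101,0.057,-0.002,0.205,0.002,0.007,0.101,0.056,-0.005,0.205,0.002,0.007,0.101,0.055,-0.008,0.205,0.002,0.007,0.101,0.053,-0.01,0.205,0.002,0.007,0.101]}}

```text
clock: 3.2
ee_pos: [624.2, 212.9, 324.4]
ee_rot: [-1.575, 0.01, -0.232]
wrist_force: [0.3, -1.2, 0.7]
width: -0.0
```

```bash
python3 - <<'E'
from plan import *
plan([620,205,212],rotT(-0.22,0),10)
w=grab('wrist');save(w,'w2.png');print(proj(w,[620,205,172]))
E
```

```text
[-0.001,0.056,-0.004,0.001,-0.002,-0.002,-0.001,0.056,-0.004,0.001,-0.002,-0.002,-0.001,0.056,-0.004,0.001,-0.002,-0.002,-0.001,0.056,-0.004,0.001,-0.002,-0.002,-0.001,0.056,-0.004,0.001,-0.002,-0.002,-0.001,0.056,-0.004,0.001,-0.002,-0.002,-0.001,0.056,-0.004,0.001,-0.002,-0.002,-0.001,0.056,-0.004,0.001,-0.002,-0.002,-0.001,0.056,-0.004,0.001,-0.002,-0.002,-0.001,0.056,-0.004,0.001,-0.002,-0.002]
[303.94144289 230.1159635 ]
```

View pics/w2.png

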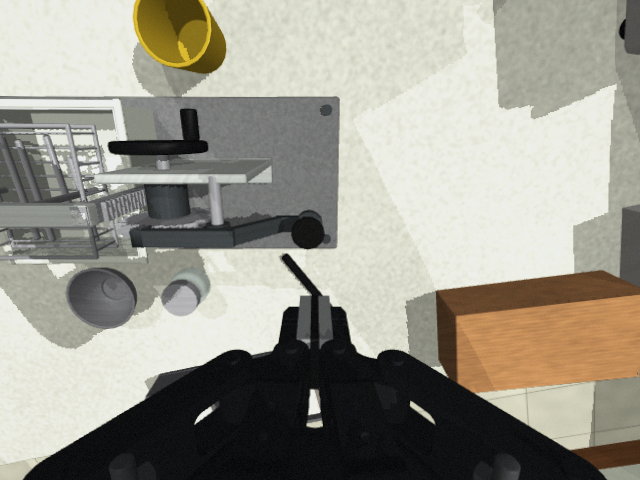

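Wrist view: pad at (307,229), predicted (304,230), so it agrees within about 3 mm. The path down is free.

Request:
{"fn": "send_rows", "kwargs": {"motion": [-0.001,0.056,-0.004,0,0,0,-0.001,0.056,-0.004,0,0,0,-0.001,0.056,-0.004,0,0,0,-0.001,0.056,-0.004,0,0,0,-0.001,0.056,-0.004,0,0,0,-0.001,0.056,-0.004,0,0,0,-0.001,0.056,-0.004,0,0,0,-0.001,0.056,-0.004,0,0,0,-0.001,0.056,-0.004,0,0,0,0,0,0,0,0,0]}}

```text
clock: 4.25
ee_pos: [619.3, 207.5, 210.2]
ee_rot: [-1.577, 0.017, -0.232]
wrist_force: [0.6, 0.4, -1.0]
width: 0.0
```

```bash
python3 - <<'E'
from plan import *
import pickle
t=pickle.load(open('d0.pkl','rb'))['top']
w=grab('wrist');g=np.asarray(w['frame']).max(2);save(w,'w3.png')
# dark blob at predicted pad place, above the gripper in the picture
c=proj(w,[620,204,172]).astype(int);print('pred',c)
s=ctrl.read_state();print(s['ee_pos'],s['wrist_force'])
m=(g<32).astype('uint8');r=45
v0=max(c[1]-r,0);sub=m[v0:c[1]+r,c[0]-r:c[0]+r]
n,l,st,ce=cv2.connectedComponentsWithStats(sub)
for k in range(1,n):
    if st[k,4]>200:print(st[k]+[c[0]-r,v0,0,0,0],ce[k]+[c[0]-r,v0],tri(w,ce[k]+[c[0]-r,v0],t,(201.7,221.2)))
E
```

```text
pred [307 297]
[619.48578473 207.66040263 211.20521994] [-0.0431359   1.01447768 -0.71390918]
[ 278  276   72   66 2395] [312.5006263 309.4559499] (array([620.23216392, 204.77290156, 181.83667188]), np.float64(5.194110619938313))
```

Request:
{"fn": "send_rows", "kwargs": {"motion": [0,0.005,-0.002,0,0,0,0,0.005,-0.002,0,0,0,0,0.005,-0.002,0,0,0,0,0.005,-0.002,0,0,0,0,0.005,-0.002,0,0,0,0,0.005,0,0,0,0,0,0.005,0,0,0,0,0,0.005,0,0,0,0,0,0.005,0,0,0,0,0,0.005,0,0,0,0]}}

```text
clock: 5.3
ee_pos: [619.7, 206.0, 202.7]
ee_rot: [-1.575, 0.014, -0.232]
wrist_force: [0.4, -0.0, 0.1]
width: -0.1
```

Request:
{"fn": "send_rows", "kwargs": {"motion": [0,0.005,0,0,0,0,0,0.005,0,0,0,0,0,0.005,0,0,0,0,0,0.005,0,0,0,0,0,0.005,0,0,0,0,0,0.005,0,0,0,0,0,0.005,0,0,0,0,0,0.005,0,0,0,0,0,0.005,0,0,0,0,0,0.005,0,0,0,0]}}

```text
clock: 6.3
ee_pos: [619.7, 206.0, 194.6]
ee_rot: [-1.574, 0.012, -0.232]
wrist_force: [-3.5, 0.0, 6.6]
width: -0.1
```

```bash
cat > k.py <<'E'
from h import *
import pickle
from scipy.optimize import minimize_scalar
def knobpix(im,c=(276.5,177.6),r=24):
    g=np.asarray(im['frame']).max(2);u,v=int(c[0])-r,int(c[1])-r
    m=(g[v:v+2*r+30,u:u+2*r]<32).astype('uint8')
    n,l,st,ce=cv2.connectedComponentsWithStats(m);k=1+np.argmax(st[1:,4]);return ce[k]+[u,v],st[k,4]
s=grab('scene');p,a=knobpix(s)
p0=knobpix(pickle.load(open('d0.pkl','rb'))['scene'])[0]
X0=onplane(s,*p0,243)
f=lambda d:np.linalg.norm(proj(s,X0-[0,0,d])-p)
r=minimize_scalar(f,bounds=(-5,70),method='bounded')
st=__import__('bench').ctrl.read_state()
print('pix',p,a,'drop',r.x,'resid',r.fun,'t',st['clock'],st['ee_pos'].round(1),st['wrist_force'].round(1))
E
python3 k.py
```

```text
pix [276.5177305  177.55319149] 423 drop -0.09116816135005669 resid 0.06457097293202868 t 6.35 [619.7 206.1 194.6] [-3.4 -2.1  6.8]
```

Request:
{"fn": "send_rows", "kwargs": {"motion": [0,0.008,0,0,0,0,0,0.008,0,0,0,0,0,0.008,0,0,0,0,0,0.008,0,0,0,0,0,0.008,0,0,0,0,0,0.008,0,0,0,0,0,0.008,0,0,0,0,0,0.004,0,0,0,0,0,0.002,0,0,0,0,0,0,0,0,0,0]}}

```text
clock: 7.35
ee_pos: [619.7, 206.1, 189.7]
ee_rot: [-1.571, 0.007, -0.232]
wrist_force: [-2.5, -0.0, 5.5]
width: 0.1
```

```bash
python3 k.py
```

```text
pix [276.50952381 177.4       ] 420 drop -0.40671595162816776 resid 0.07448706927074547 t 7.4 [619.7 206.1 189.8] [-3.5 -0.4  6.3]
```

Request:
{"fn": "send_rows", "kwargs": {"motion": [0,0.008,0,0,0,0,0,0.008,0,0,0,0,0,0.008,0,0,0,0,0,0.008,0,0,0,0,0,0.008,0,0,0,0,0,0.008,0,0,0,0,0,0.008,0,0,0,0,0,0.008,0,0,0,0,0,0,0,0,0,0,0,0,0,0,0,0]}}

```text
clock: 8.4
ee_pos: [619.5, 205.6, 184.1]
ee_rot: [-1.57, 0.002, -0.232]
wrist_force: [-3.2, -0.1, 7.6]
width: -0.1
```

```bash
python3 k.py
```

```text
pix [276.80668258 179.88544153] 419 drop 4.784105036406698 resid 0.07641976252052908 t 8.45 [619.5 205.7 184.2] [-3.8  0.6  7.2]
```

Request:
{"fn": "send_rows", "kwargs": {"motion": [0,0.009,0,0,0,0,0,0.009,0,0,0,0,0,0.009,0,0,0,0,0,0.009,0,0,0,0,0,0.005,0,0,0,0,0,0.005,0,0,0,0,0,0.005,0,0,0,0,0,0,0,0,0,0,0,0,0,0,0,0,0,0,0,0,0,0]}}

```text
clock: 9.45
ee_pos: [619.4, 205.8, 185.0]
ee_rot: [-1.567, -0.004, -0.232]
wrist_force: [-2.2, -0.2, 6.3]
width: 0.1
```

```bash
python3 k.py
```

```text
pix [277.20537897 183.09535452] 409 drop 11.59206097908785 resid 0.09357348145267039 t 9.5 [619.4 205.8 185.2] [-2.9 -0.2  5.5]
```

Request:
{"fn": "send_rows", "kwargs": {"motion": [0,0.01,0,0,0,0,0,0.01,0,0,0,0,0,0.01,0,0,0,0,0,0.007,0,0,0,0,0,0.007,0,0,0,0,0,0.006,0,0,0,0,0,0.006,0,0,0,0,0,0.005,0,0,0,0,0,0.005,0,0,0,0,0,0.005,0,0,0,0]}}

```text
clock: 10.5
ee_pos: [619.3, 205.5, 182.7]
ee_rot: [-1.564, -0.01, -0.232]
wrist_force: [-4.7, -1.2, 10.4]
width: -0.3
```

```bash
python3 k.py
```

```text
pix [277.56049383 186.31851852] 405 drop 18.53333697826415 resid 0.06570775104191368 t 10.55 [619.3 205.5 182.7] [-5.4 -1.5 10.5]
```

Request:
{"fn": "send_rows", "kwargs": {"motion": [0,0.006,0,0,0,0,0,0.006,0,0,0,0,0,0.006,0,0,0,0,0,0.006,0,0,0,0,0,0.006,0,0,0,0,0,0.006,0,0,0,0,0,0.006,0,0,0,0,0,0.006,0,0,0,0,0,0.006,0,0,0,0,0,0.006,0,0,0,0]}}

```text
clock: 11.55
ee_pos: [619.2, 205.4, 182.4]
ee_rot: [-1.561, -0.016, -0.232]
wrist_force: [-5.9, -1.3, 11.6]
width: -0.1
```

```bash
python3 k.py
```

```text
pix [277.995 189.575] 400 drop 25.687606688744808 resid 0.1125627097887923 t 11.6 [619.2 205.4 182.4] [-6.5 -2.7 10.7]
```

Request:
{"fn": "send_rows", "kwargs": {"motion": [0,0.006,0,0,0,0,0,0.006,0,0,0,0,0,0.006,0,0,0,0,0,0.005,0,0,0,0,0,0.006,0,0,0,0,0,0.006,0,0,0,0,0,0.006,0,0,0,0,0,0.005,0,0,0,0,0,0.006,0,0,0,0,0,0.006,0,0,0,0]}}

```text
clock: 12.6
ee_pos: [619.1, 205.4, 182.5]
ee_rot: [-1.559, -0.022, -0.232]
wrist_force: [-6.2, -2.6, 10.7]
width: 0.3
```

```bash
python3 k.py
```

```text
pix [278.34114583 192.70572917] 384 drop 32.665710016134184 resid 0.08635573453675252 t 12.65 [619.1 205.4 182.5] [-4.9 -1.5 10.8]
```

Request:
{"fn": "send_rows", "kwargs": {"motion": [0,0.006,0,0,0,0,0,0.006,0,0,0,0,0,0.006,0,0,0,0,0,0.006,0,0,0,0,0,0.006,0,0,0,0,0,0.006,0,0,0,0,0,0.006,0,0,0,0,0,0.006,0,0,0,0,0,0.006,0,0,0,0,0,0.006,0,0,0,0]}}

```text
clock: 13.65
ee_pos: [619.0, 205.4, 182.4]
ee_rot: [-1.556, -0.028, -0.232]
wrist_force: [-6.3, -1.9, 11.2]
width: -0.1
```

```bash
python3 k.py
```

```text
pix [278.71503958 195.67810026] 379 drop 39.4132061667937 resid 0.10625772330576329 t 13.7 [619.  205.4 182.4] [-5.7 -2.1 10.5]
```

Request:
{"fn": "send_rows", "kwargs": {"motion": [0,0.006,0,0,0,0,0,0.006,0,0,0,0,0,0.006,0,0,0,0,0,0.006,0,0,0,0,0,0.006,0,0,0,0,0,0.006,0,0,0,0,0,0.006,0,0,0,0,0,0.006,0,0,0,0,0,0.006,0,0,0,0,0,0.006,0,0,0,0]}}

```text
clock: 14.7
ee_pos: [618.9, 205.4, 182.4]
ee_rot: [-1.553, -0.034, -0.232]
wrist_force: [-6.6, -1.9, 10.6]
width: 0.4
```

Request:
{"fn": "send_rows", "kwargs": {"motion": [0,-0.06,0,0,0,0,0,-0.06,0,0,0,0,0,-0.06,0,0,0,0,0,-0.06,0,0,0,0,0,-0.06,0,0,0,0,0,-0.06,0,0,0,0,0,-0.06,0,0,0,0,0,-0.06,0,0,0,0,0,-0.08,0,0,0,0,0,-0.08,0,0,0,0]}}

```text
clock: 15.7
ee_pos: [613.4, 203.9, 319.3]
ee_rot: [-1.554, -0.032, -0.232]
wrist_force: [0.4, 0.3, 0.8]
width: 0.1
```

```bash
python3 k.py; python3 k.py; python3 - <<'E'
from plan import *
s=ctrl.read_state();print(s['ee_rot'])
plan([537,-41,320],rotT(-0.22,0),10)
im=grab('scene')
f=np.asarray(im['frame'])[145:225,195:305]; f=cv2.resize(f,(770,560),interpolation=cv2.INTER_CUBIC)
cv2.imwrite('pics/c4.png',cv2.cvtColor(cv2.convertScaleAbs(f,alpha=1.6),cv2.COLOR_RGB2BGR))
E
```

```text
pix [279.27345845 200.56300268] 373 drop 50.72823180285327 resid 0.08297703576561033 t 15.75 [613.8 204.1 322.6] [-0.4 -0.1  3.8]
pix [279.34852547 200.60053619] 373 drop 50.8358939509595 resid 0.15307576969773531 t 15.8 [613.9 204.1 321.2] [0.5 0.  0.6]
[-1.55174693 -0.03573011 -0.23228459]
[-0.009,-0.002,-0.128,-0.004,-0.002,0.007,-0.009,-0.002,-0.128,-0.004,-0.002,0.007,-0.01,-0.002,-0.128,-0.004,-0.002,0.007,-0.01,-0.001,-0.128,-0.004,-0.002,0.007,-0.01,-0.001,-0.128,-0.004,-0.002,0.007,-0.01,-0.001,-0.128,-0.004,-0.002,0.007,-0.01,-0.001,-0.128,-0.004,-0.002,0.007,-0.01,-0.0,-0.128,-0.004,-0.002,0.007,-0.01,0.0,-0.128,-0.004,-0.002,0.007,-0.011,0.0,-0.128,-0.004,-0.002,0.007]
```

View pics/c4.png

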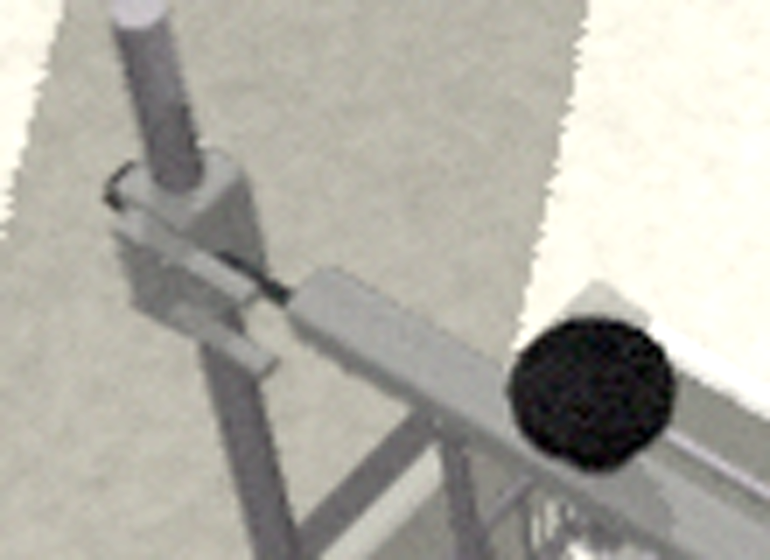

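The basket has stopped at a drop of 50.8 mm, against 51.3 for 9 teeth. In the scene crop the blade sits at prong level, behind the upper prong. Next is the knob.

Request:
{"fn": "send_rows", "kwargs": {"motion": [-0.009,0.01,-0.128,-0.004,0,0.007,-0.009,0.0,-0.128,-0.004,0,0.007,-0.01,0,-0.128,-0.004,0,0.007,-0.01,0,-0.128,-0.004,0,0.007,-0.01,0,-0.128,-0.004,0,0.007,-0.01,0,-0.128,-0.004,0,0.007,-0.01,0,-0.128,-0.004,0,0.007,-0.01,0,-0.128,-0.004,0,0.007,-0.01,0,-0.128,-0.004,0,0.007,-0.011,0,-0.128,-0.004,0,0.007]}}

```text
clock: 16.85
ee_pos: [531.7, -46.9, 304.6]
ee_rot: [-1.578, 0.016, -0.228]
wrist_force: [-0.3, 0.5, 0.1]
width: -0.1
```

```bash
python3 - <<'E'
from plan import *
t,w=grab('top'),grab('wrist')
s=ctrl.read_state();print(s['ee_pos'],s['wrist_force'])
c=proj(w,[537,-41,192]);print(c);c=c.astype(int);r=32
m=(np.asarray(w['frame']).max(2)[c[1]-r:c[1]+r,c[0]-r:c[0]+r]<32).astype('uint8')
n,l,st,ce=cv2.connectedComponentsWithStats(m)
for k in range(1,n):
  if st[k,4]>100: print(st[k]+[c[0]-r,c[1]-r,0,0,0],[onplane(w,*(ce[k]+c-r),z).round(1).tolist() for z in(192,200)])
plan([537,-41,222],rotT(-0.22,0),10)
E
```

```text
[531.5382257  -48.03827804 304.67530877] [ 0.19579657  0.24481229 -1.61457413]
[327.76859716 254.207329  ]
[ 308  235   44   44 1511] [[539.3, -40.5, 192.0], [536.4, -40.1, 200.0]]
[0.003,0.041,0.004,0.001,-0.002,-0.003,0.002,0.041,0.004,0.001,-0.002,-0.003,0.002,0.041,0.004,0.001,-0.002,-0.003,0.002,0.041,0.004,0.001,-0.002,-0.003,0.002,0.041,0.004,0.001,-0.002,-0.003,0.002,0.041,0.004,0.001,-0.002,-0.003,0.002,0.041,0.004,0.001,-0.002,-0.003,0.002,0.041,0.004,0.001,-0.002,-0.003,0.002,0.041,0.004,0.001,-0.002,-0.003,0.002,0.041,0.004,0.001,-0.002,-0.003]
```

Request:
{"fn": "send_rows", "kwargs": {"motion": [0.003,0.037,0.004,0,0,0,0.003,0.037,0.004,0,0,0,0.003,0.037,0.004,0,0,0,0.003,0.037,0.004,0,0,0,0.003,0.037,0.004,0,0,0,0.003,0.037,0.004,0,0,0,0.003,0.037,0.004,0,0,0,0.003,0.037,0.004,0,0,0,0.003,0.037,0.004,0,0,0,0,0.02,0,0,0,0]}}

```text
clock: 17.95
ee_pos: [537.7, -39.5, 225.0]
ee_rot: [-1.578, 0.02, -0.228]
wrist_force: [0.0, 0.5, 0.5]
width: 0.0
```

Request:
{"fn": "send_rows", "kwargs": {"motion": [0,0.003,0,0,0,0,0,0.003,0,0,0,0,0,0.003,0,0,0,0,0,0.003,0,0,0,0,0,0.003,0,0,0,0,0,0.003,0,0,0,0,0,0.003,0,0,0,0,0,0.003,0,0,0,0,0,0.003,0,0,0,0,0,0.003,0,0,0,0]}}

```text
clock: 18.95
ee_pos: [537.8, -39.7, 219.3]
ee_rot: [-1.578, 0.018, -0.228]
wrist_force: [-0.2, 0.1, 0.3]
width: 0.0
```

Request:
{"fn": "send_rows", "kwargs": {"motion": [0,0.004,0,0,0,0,0,0.004,0,0,0,0,0,0.004,0,0,0,0,0,0.004,0,0,0,0,0,0.004,0,0,0,0,0,0.004,0,0,0,0,0,0.004,0,0,0,0,0,0.004,0,0,0,0,0,0.004,0,0,0,0,0,0.004,0,0,0,0]}}

```text
clock: 19.95
ee_pos: [537.9, -39.7, 215.0]
ee_rot: [-1.577, 0.015, -0.228]
wrist_force: [-4.5, 0.5, 8.7]
width: -0.2
```

Contact at 8.7 N. I'll hold it for about a second.

Request:
{"fn": "send_rows", "kwargs": {"motion": [0,0.004,0,0,0,0,0,0.004,0,0,0,0,0,0.004,0,0,0,0,0,0.004,0,0,0,0,0,0.004,0,0,0,0,0,0.004,0,0,0,0,0,0.004,0,0,0,0,0,0.004,0,0,0,0,0,0.004,0,0,0,0,0,0.004,0,0,0,0]}}

```text
clock: 20.95
ee_pos: [537.8, -39.7, 214.9]
ee_rot: [-1.577, 0.009, -0.228]
wrist_force: [-3.5, -0.4, 8.4]
width: 0.0
```

Request:
{"fn": "send_rows", "kwargs": {"motion": [0,-0.03,0,0,0,0,0,-0.05,0,0,0,0,0,-0.06,0,0,0,0,0,-0.06,0,0,0,0,0,-0.06,0,0,0,0,0,-0.06,0,0,0,0,0,-0.06,0,0,0,0,0,-0.06,0,0,0,0,0,-0.04,0,0,0,0,0,0,0,0,0,0]}}

```text
clock: 21.95
ee_pos: [539.0, -39.3, 320.7]
ee_rot: [-1.577, 0.007, -0.228]
wrist_force: [0.5, -0.5, -0.2]
width: -0.2
```

```bash
python3 - <<'E'
from plan import *
w=grab('wrist');s=ctrl.read_state();print(s['ee_pos'],s['wrist_force'])
save(w,'w5.png')
c=proj(w,[538,-40,195]);c=c.astype(int);r=32
m=(np.asarray(w['frame']).max(2)[c[1]-r:c[1]+r,c[0]-r:c[0]+r]<32).astype('uint8')
n,l,st,ce=cv2.connectedComponentsWithStats(m);k=1+np.argmax(st[1:,4]);print(onplane(w,*(ce[k]+c-r),192))
im=grab('scene');save(im,'s5.png')
E
python3 k.py
```

```text
[538.87700875 -39.2798804  319.94706372] [-0.32295567  0.93574287  0.85776433]
[539.25475265 -40.54648274 192.        ]
pix [279.328 200.584] 375 drop 50.79192070812071 resid 0.13465105541141223 t 22.1 [538.7 -39.3 318.8] [-0.6 -0.1 -0. ]
```

View pics/s5.png

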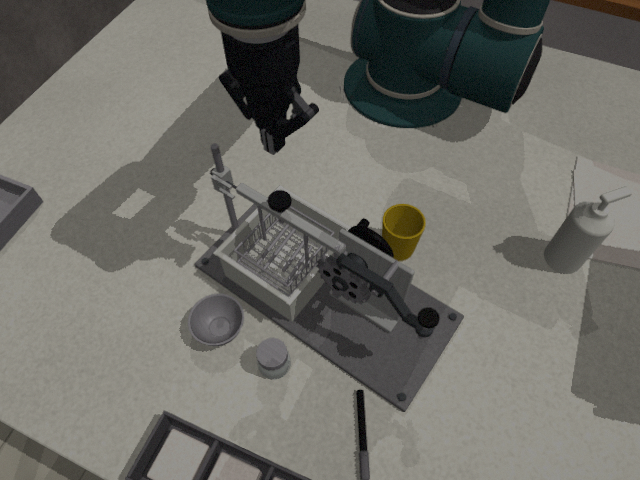

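The scene view shows the gripper clear of everything, the knob at (279,200), the pointer at the fork (about (225,185)), and the bystanders where they started. Drop is unchanged at 50.8 mm after the proof press. Handing in.

```bash
python3 -c "
from bench import ctrl
print(ctrl.sign_off())"
```

```text
the job is handed in; nothing more can be done
None
```

The basket is down, the pawl holds it with the pointer between the prongs, and the job was handed in at about 22 s; no verdict was reported.

- **Lowering:** I held the pawl pad down at about 11 N vertical, about 13 N in all. The basket sank at about 6.7 mm/s. I let the pawl go at about 46–47 mm of travel, and it caught at a measured drop of 50.8 mm (9 teeth is 51.3 mm). From two camera views I measured a needed drop of 50.8 mm, so the pointer should be within about 1–2 mm of the fork's middle.
- **Proof press:** I pressed the knob at 8.4–8.7 N vertical, about 9–10 N in all, for at least a second. The measured drop did not change, at 50.8 mm before and after.
- **Last checks:** The arm is about 100 mm clear above the knob, wrist force is about 0, and the cup, bowl, jar and pen look unmoved in the last picture.
- **Not seen directly:**
  - I did not measure the nose height after release. That the pawl is in a tooth follows from the basket holding still under the press.
  - In the last pictures the blade is partly hidden by the upper prong.
- **Disagreements:**
  - Two downward presses lagged under load. The pad force briefly fell to about 6 N in the middle of the hold, but the basket kept sinking.
  - The hoist centre I got from the plate corners was about 13 mm off along its length. I used the pad and knob positions measured directly instead.

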